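# Make up a bone kit and a suture kit

## Task

Make up two instrument kits from the stock lying between the two trays: the rongeur with one black handle and the osteotome (slim steel chisel) go in the blue tray, the needle holder with gold finger rings and the blue skin marker go in the green tray. In each tray the bulkier instrument (rongeur, needle holder) lies in the wide lane and the slim one (osteotome, marker) in the narrow lane, each flat on the tray floor, along its lane and wholly inside it. Complete the blue kit before the green kit is complete, and leave the all-steel rongeur and the plain ring forceps where they lie.

Things in the scene. Friction and masses are not known exactly. Their poses are not given: they have to be found in the camera images.
- blue_tray: Blue tray, for the bone kit, fixed, 214 x 162 mm, walls 4 mm thick, 13 mm high; floor 4 mm above the bench. A white 4 mm divider (top 9 mm above the bench) along its x parts two lanes, each 206 mm long: in the tray's frame a wide one (84 mm) centred at y = +35 mm and a narrow one (66 mm) centred at y = -44 mm. Origin: centre of the underside; z up. Either end may face the robot.
- green_tray: Green tray, for the suture kit, fixed, 214 x 162 mm, walls 4 mm thick, 13 mm high; floor 4 mm above the bench. A white 4 mm divider (top 9 mm above the bench) along its x parts two lanes, each 206 mm long: in the tray's frame a wide one (84 mm) centred at y = +35 mm and a narrow one (66 mm) centred at y = -44 mm. Origin: centre of the underside; z up. Either end may face the robot.
- black_rongeur: Rongeur (double-handled bone nipper, rigid) with one black and one steel handle, 181 mm long, 40 mm wide at most, 14 mm thick, 0.12 kg. Origin: middle of its length and width, at the underside; its length is along its y, z up. Handles towards -y (y = -90 to +31 mm), slim jaws towards +y. Grip across both handles near y = -10 mm, where it is at most 40 mm wide.
- marker: Blue pen (skin marker) with a white end, 133 mm long, 11 mm thick, 14 g, round. Origin: middle of its length and width, at the underside; its length is along its y, z up. It may roll about its length. Grip across it at the middle.
- needle_holder: Needle holder: scissor-shaped steel instrument with two gold finger rings, rigid, 160 mm long, 60 mm wide over the rings, 6 mm thick, 45 g. Origin: middle of its length and width, at the underside; its length is along its y, z up. Rings towards -y (y = -80 to -46 mm), jaws towards +y. Grip across both shanks at y = +15 mm, where it is 10 to 22 mm wide; fingertips about 2 mm above what it lies on.
- osteotome: Osteotome: straight slim steel chisel lying between the trays, 175 mm long, 11 mm wide, 10 mm thick, 70 g; handle at one half, flat blade at the other. Origin: middle of its length and width, at the underside; its length is along its y, z up. It may roll a little about its length. Grip across it at the middle.
- steel_rongeur: All-steel rongeur, like the other but without a black handle, 171 x 40 x 14 mm; belongs to no kit, stays where it lies. Origin: middle of its length and width, at the underside; its length is along its y, z up. 
- plain_forceps: Ring forceps with plain steel finger rings, like the needle holder but without gold, 150 x 60 x 6 mm; belongs to no kit, stays where it lies. Origin: middle of its length and width, at the underside; its length is along its y, z up. 

How it is judged (in metres and radians):
On the way, in this order (a step that is already met when the one before it is completed fails the run):
1. the blue kit is complete: rongeur in the wide lane, osteotome in the narrow lane (x of black_rongeur in the frame of blue_tray between -0.016 and 0.016 m and y of black_rongeur in the frame of blue_tray between 0.013 and 0.057 m and z of black_rongeur in the frame of blue_tray between 0 and 0.009 m and angle between the y axis of each of black_rongeur, osteotome and the x axis of blue_tray, either way round below 0.25 rad and linear speed of each of black_rongeur, osteotome below 0.03 m/s and x of osteotome in the frame of blue_tray between -0.018 and 0.018 m and y of osteotome in the frame of blue_tray between -0.074 and -0.014 m and z of osteotome in the frame of blue_tray between 0 and 0.018 m), for 0.2 s.
2. the green kit is complete: needle holder in the wide lane, marker in the narrow lane (x of needle_holder in the frame of green_tray between -0.028 and 0.028 m and y of needle_holder in the frame of green_tray between 0.02 and 0.05 m and z of needle_holder in the frame of green_tray between 0 and 0.009 m and angle between the y axis of each of needle_holder, marker and the x axis of green_tray, either way round below 0.25 rad and linear speed of each of needle_holder, marker below 0.03 m/s and x of marker in the frame of green_tray between -0.045 and 0.045 m and y of marker in the frame of green_tray between -0.073 and -0.015 m and z of marker in the frame of green_tray between 0 and 0.018 m), for 0.2 s.
At the end, for the whole second after the job is handed in: Each at rest on its own lane floor, along it within 0.25 rad; origin off the lane centre (across, along) under: rongeur 22, 16 mm; osteotome 30, 18; marker 29, 45; needle holder 15, 28; origin under 5 mm above the floor (osteotome, marker 14). Steel rongeur and plain forceps moved under 30 mm (all of step 1 and all of step 2); the robot touches nothing.
It fails at once if the all-steel rongeur is moved by more than 30 mm (distance of steel_rongeur from where it was at the start of the episode above 0.03 m).
It fails at once if the plain ring forceps is moved by more than 30 mm (distance of plain_forceps from where it was at the start of the episode above 0.03 m).
It also fails if it takes over 112 s, if anything falls off the work surface, if the arm or the gripper's body presses on something with over 40 N, if the wrist force passes 120 N, or if a joint passes its speed limit or range.

## Robot

A 6-joint arm with a two-finger parallel gripper is mounted at the origin on a cart in front of the work surface, level with it; the furniture and walls round the work are solid. World frame = base frame: x ahead of the robot, y to its left, z up, the work surface at z = 0. Lengths are in mm, angles in rad, forces in N, time in s.
With the tool pointing down it reaches from about 400 to 925 mm from the base axis. Payload 12.5 kg.
Tool frame: the origin (TCP) lies at the very end of the fingers, on their centre line; the grasp point (between the pads) lies 19 mm behind it; z points along the fingers, y is the line along which they close (so a half turn about z gives the same grasp; the last joint's range is limited). The gripper opens to 95 mm and grips with 3 to 60 N. Pads are 20 mm wide; open, the fingers measure 119 mm over their backs; the gripper's body (75 mm by 180 mm) begins 59 mm behind the grasp point.
Start: joints at [-1.207, 0.491, 1.559, -0, 1.092, -0.106], TCP at [282.967, -557.294, 214.661] pointing down, gripper open.
Joint ranges: [-3.1, 3.1], [-0.84, 2.19], [0.05, 2.79], [-1.13, 4.28], [0.06, 2.93], [-2.69, 2.69]. Speed limits (rad/s): [2.22, 2.22, 2.79, 3.14, 3.14, 3.14].

## Interface

Orientations are given as [roll, pitch, yaw] about the fixed x, y, z axes, in that order (R = Rz(yaw) Ry(pitch) Rx(roll)).
In Python, from cell import state, read_camera, camera_info, job_done gives the robot as it stands.
- The arm moves only by the shell command python3 -m handwheel 'ROWS'. ROWS is a JSON list of rows, 1 to 5 of them, each of 5 numbers: dx, dy, dz in mm, then a turn about the tool's z in rad, then the opening from 0.0 (shut) to 1.0 (fully open); each row is the pose to reach, as a shift and turn from the pose commanded when the command began, along the tool's axes at that moment; what a row does not reach only later rows make up. A row lasts 1/12 s, in which the tool goes at most 41.7 mm and 0.125 rad, less where a joint would pass 70% of its speed; a pose out of reach is approached as far as the arm can. The fingers move at their own pace and stop on an object; the grip force is fixed at half the most. Time passes only in rows, so rows that do not move let the fingers close. It prints the time, the measured TCP pose, the force, the opening and the grip force at its end.
- state(): the state, without advancing time (a new reading comes with each control period).
- read_camera(name): name is "scene" or "top" or "wrist"; returns (picture, depth): 420x560x3 uint8, red, green, blue; 420x560 float32, mm along the optical axis (not along the pixel's ray), 0 where there is no reading.
- camera_info(name): a dict with "vertical_fov" (degrees; the focal length in pixels is half the picture's height over the tangent of half this angle, whatever the lens; pixels are square), "cx", "cy" (the principal point, pixels), "dist_coeffs" ([k1, k2, p1, p2, k3] as OpenCV has them; the pictures are not rectified), "origin" and "attitude" of the camera in the world. Camera axes: x right, y down, z forward; pixel columns grow to the right and rows downward; lengths in mm; the calibration is good to about 2 mm. A picture is of the moment at which its call begins: read the wrist's pose just before it. camera_info takes no time and is no camera call; for the wrist camera it gives the pose at the moment of the call.
- job_done(): hands the job in; it is judged then, once.
The state is a dict: "t": time; "joints": joint angles; "qvel": joint speeds; "tau": joint torques, N m; "eef_pos": TCP position; "tcp_rot": TCP orientation; "ft_force": force on the tool from outside, world axes, zero at the start; "moment": the same for the moment, N m; "opening": opening from 0.0 (shut) to 1.0 (fully open); "grip_force": force on a finger pad.
Only numpy, scipy, OpenCV 4.12 (cv2) and the standard library are available. Lean on these libraries where they do the work, as an engineer would, in place of code of your own. Each camera call takes 0.05 s, during which the arm holds its last target. There are 200 camera calls.

## Working session

There is one attempt and no reset: what is moved stays moved. The work goes in short steps, Python scripts to look and compute and a shell command to move; the robot and the scene stay as the last step left them, time stands still between calls to the robot, and variables do not carry over. Pictures are saved under pics/ and viewed, at most 14 in all, crops included, and the job is handed in when it is done.

```bash
mkdir -p pics; ls; cat > h.py <<'E'
import numpy as np,cv2
from cell import state,read_camera,camera_info
def grab(n,f):
    s=state();i=camera_info(n);im,d=read_camera(n)
    cv2.imwrite(f'pics/{f}.png',im[:,:,::-1]);np.savez(f'pics/{f}.npz',im=im,d=d,i=np.array(i,dtype=object),allow_pickle=True)
    return im,d,i
E
python3 - <<'E'
from h import *
for n in('top','scene'):
    im,d,i=grab(n,n+'0');print(i)
print(state())
E
```

```text
pics
{'vertical_fov': 51.42593433407079, 'cx': 278.508529607865, 'cy': 206.06862416635283, 'dist_coeffs': array([0.00017461, 0.        , 0.        , 0.        , 0.        ]), 'origin': array([473.9179549 , -66.19191126, 982.27761681]), 'attitude': array([-3.05715401,  0.01748806, -1.56538722])}
{'vertical_fov': 44.47084804070844, 'cx': 275.62074671441036, 'cy': 213.2441038355943, 'dist_coeffs': array([-0.08522544,  0.        ,  0.        ,  0.        ,  0.        ]), 'origin': array([-184.69291278,  334.91909356,  827.92814096]), 'attitude': array([-2.30054473, -0.02301184, -2.03993445])}
{'t': 0.1, 'joints': array([-1.20659847e+00,  4.91499550e-01,  1.55939137e+00, -1.23397067e-05,
        1.09167708e+00, -1.05599989e-01]), 'qvel': array([-0.00090971, -0.00481987, -0.0011145 , -0.00166234, -0.00044394,
       -0.00024304]), 'tau': array([ 3.16513520e-03, -6.13625193e+01, -2.58606255e+01,  6.94206543e-02,
        4.70120204e-02, -7.16178579e-05]), 'eef_pos': array([ 282.88353402, -557.08082424,  214.11902484]), 'tcp_rot': array([-3.14062159e+00, -9.19212842e-05,  4.69803491e-01]), 'ft_force': array([ 0.26146847, -0.33429554, -0.4899212 ]), 'moment': array([0.07388375, 0.04457297, 0.04073502]), 'grip_force': 0.0, 'opening': 0.9961178977196595}
```

View pics/top0.png

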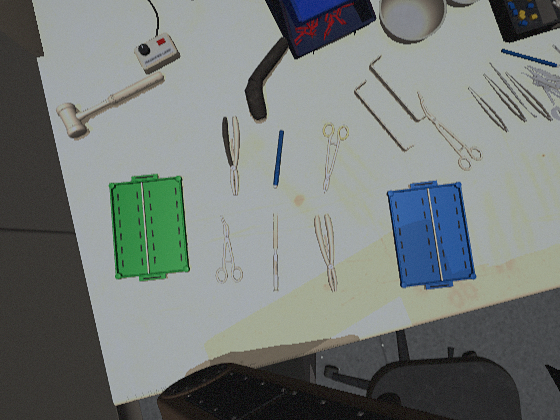

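The top view shows the green tray at (148,228) and the blue tray at (432,235). The black rongeur is at (232,155), the marker at (278,158) and gold-ringed holder at about (332,155). The plain forceps is at (228,250), the osteotome at (275,252) and the steel rongeur at (327,250). I'll measure next.

```bash
cat >> h.py <<'E'
from scipy.spatial.transform import Rotation as R
def K(i):
    f=210/np.tan(np.radians(i['vertical_fov'])/2);return np.array([[f,0,i['cx']],[0,f,i['cy']],[0,0,1.]])
def onplane(px,i,z):
    u=cv2.undistortPoints(np.array(px,float).reshape(-1,1,2),K(i),np.array(i['dist_coeffs']))[:,0]
    r=np.c_[u,np.ones(len(u))]@R.from_euler('xyz',i['attitude']).as_matrix().T
    o=np.array(i['origin']);return (o+r*((z-o[2])/r[:,2])[:,None])[:,:2]
def axis(xy):
    "minAreaRect centre, length,width, direction angle of long side; plus pca"
    c,(w,h),a=cv2.minAreaRect(xy.astype(np.float32));a=np.radians(a)
    if h>w:a+=np.pi/2;w,h=h,w
    a=(a+np.pi/2)%np.pi-np.pi/2
    return np.round(c,1),round(w,1),round(h,1),round(a,3)
E
python3 - <<'E'
from h import *
z=np.load('pics/top0.npz',allow_pickle=True);im=z['im'];i=z['i'].item();d=z['d']
hsv=cv2.cvtColor(im,cv2.COLOR_RGB2HSV)
for n,h0,h1,zz,box in(('green',45,80,13,(90,160,210,300)),('blue',100,125,13,(370,160,500,300)),('marker',95,125,6,(262,115,295,205))):
    x0,y0,x1,y1=box;m=(hsv[...,0]>=h0)&(hsv[...,0]<=h1)&(hsv[...,1]>110);q=np.zeros_like(m);q[y0:y1,x0:x1]=m[y0:y1,x0:x1]
    ys,xs=np.nonzero(q);print(n,axis(onplane(np.c_[xs,ys],i,zz)))
# instruments: local contrast to bench
g=cv2.medianBlur(im,41).astype(int)
m=(np.abs(im.astype(int)-g).sum(2)>40)
for n,box,zz in(('blackr',(215,108,248,203),7),('mark',(262,118,295,200),6),('gold',(312,112,358,202),3),('plain',(205,205,250,292),3),('ost',(262,205,288,300),5),('steel',(302,205,348,300),7)):
    x0,y0,x1,y1=box;q=np.zeros_like(m,np.uint8);q[y0:y1,x0:x1]=m[y0:y1,x0:x1]
    ys,xs=np.nonzero(q);print(n,axis(onplane(np.c_[xs,ys],i,zz)),len(xs))
# divider
for n,(x0,y0,x1,y1) in(('gd',(135,185,160,275)),('bd',(418,190,448,280))):
    m2=(hsv[...,1]<90)&(hsv[...,2]>150);q=np.zeros_like(m2);q[y0:y1,x0:x1]=m2[y0:y1,x0:x1];ys,xs=np.nonzero(q);print(n,axis(onplane(np.c_[xs,ys],i,9)),len(xs))
c=im[100:305,90:490];cv2.imwrite('pics/c1.png',cv2.resize(c,None,fx=2,fy=2,interpolation=cv2.INTER_CUBIC)[:,:,::-1])
vis=np.repeat((m[100:305,200:360]*255).astype(np.uint8)[...,None],3,2);cv2.imwrite('pics/m1.png',cv2.resize(np.vstack([vis]),None,fx=2.5,fy=2.5))
E
```

```text
green (array([508.8, 241.3]), 233.2, 165.3, np.float64(0.105))
blue (array([ 495.3, -384.7]), 234.1, 165.0, np.float64(0.127))
marker (array([667.4, -47.8]), 123.3, 10.1, np.float64(-0.114))
blackr (array([672.9,  60.9]), 184.3, 38.9, np.float64(0.016)) 615
mark (array([681. , -44.2]), 164.4, 44.2, np.float64(0.173)) 336
gold (array([ 668.7, -177.5]), 163.2, 59.3, np.float64(0.014)) 360
plain (array([458.7,  58.1]), 151.0, 60.5, np.float64(-0.067)) 311
ost (array([454.4, -42.5]), 173.0, 11.1, np.float64(0.006)) 205
steel (array([ 453.2, -157.8]), 173.5, 40.4, np.float64(0.16)) 531
gd (array([504.3, 251.4]), 198.3, 2.8, np.float64(0.11)) 111
bd (array([ 495.2, -394.9]), 198.2, 2.6, np.float64(0.13)) 104
```

View pics/c1.png

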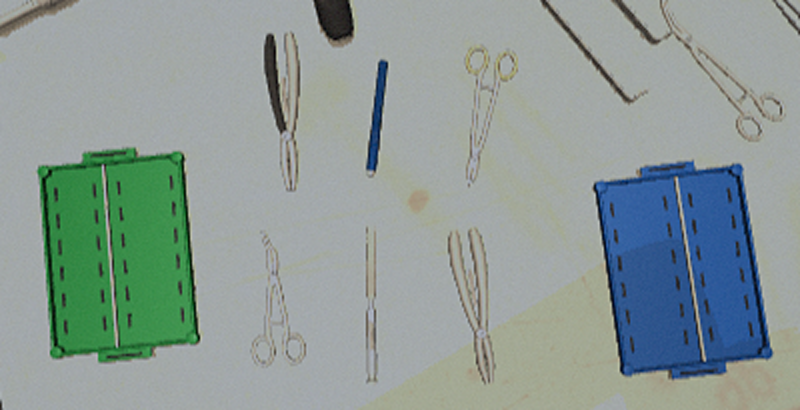

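View pics/m1.png

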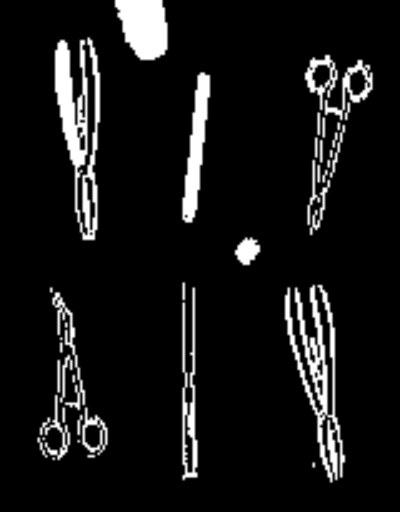

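The crop confirms the gold rings belong to the holder at crop (490,60), with jaws towards the robot. The mask separates each instrument cleanly. The wide lane is on the left in blue (crop x 600–680) and on the right in green (crop x 105–185). The tray and instrument sizes match the data given.

```bash
cat > go.py <<'E'
import sys
from h import *
x,y,z,yaw=map(float,sys.argv[1:5]);s=state();p=s['eef_pos'];w=s['tcp_rot'][2]
t=R.from_euler('xyz',s['tcp_rot']).as_matrix().T@(np.array([x,y,z])-p)
t2=(w-yaw+np.pi/2)%np.pi-np.pi/2
print('at',np.round(p,1),round(w,3),'delta',np.round(t,1),'turn',round(t2,3),'rows',np.ceil(max(np.linalg.norm(t)/41.7,abs(t2)/.125)))
E
python3 go.py 454.4 -42.5 110 0.006
python3 - <<'E'
from h import *
z=np.load('pics/top0.npz',allow_pickle=True);i=z['i'].item()
for n,a,b,zz in(('blackr',(280,35),(290,189),8),('gold',(491,64),(471,184),4)):
    P=onplane([(q[0]/2+90,q[1]/2+100) for q in(a,b)],i,zz);v=P[0]-P[1];print(n,P.round(1),np.arctan2(v[1],v[0]))
E
```

```text
at [ 282.9 -557.1  214.1] 0.47 delta [ 385.9 -381.1  104.5] turn 0.464 rows 14.0
blackr [[759.1  63.3]
 [582.1  49.4]] 0.07837697352398859
gold [[ 726.6 -177.6]
 [ 588.9 -154.4]] -0.16731381545722035
```

```bash
python3 -m handwheel '[[129,-127,35,0,0.6],[129,-127,35,0,0.6],[129,-127,35,0,0.6],[129,-127,35,0,0.6],[129,-127,35,0,0.6]]'
python3 -m handwheel '[[129,-127,35,0,0.6],[129,-127,35,0,0.6],[129,-127,35,0,0.6],[129,-127,35,0,0.6],[129,-127,35,0,0.6]]'
python3 -m handwheel '[[128,-127,34,0.464,0.6],[128,-127,34,0.464,0.6],[128,-127,34,0.464,0.6],[128,-127,34,0.464,0.6],[128,-127,34,0.464,0.6]]'
python3 go.py 454.4 -42.5 110 0.006
```

```text
t: 0.52
eef_pos: [340.7, -381.2, 178.7]
tcp_rot: [-3.139, -0.0, 0.471]
ft_force: [0.7, -0.5, 0.6]
opening: 0.71
grip_force: 0.0
t: 0.93
eef_pos: [397.9, -210.1, 143.8]
tcp_rot: [-3.14, 0.001, 0.471]
ft_force: [0.4, -0.3, 0.3]
opening: 0.599
grip_force: 0.0
t: 1.35
eef_pos: [454.8, -42.0, 110.5]
tcp_rot: [3.141, -0.0, -0.001]
ft_force: [1.2, -0.7, -0.4]
opening: 0.599
grip_force: 0.0
at [454.8 -42.  110.5] -0.001 delta [-0.4  0.5  0.5] turn -0.007 rows 1.0
```

```bash
python3 -m handwheel '[[0,0,40,0,0.6],[0,0,75,0,0.6],[0,0,100,0,0.6],[0,0,107,0,0.6],[0,0,107,0,0.6]]'
python3 -m handwheel '[[0,0,0,0,0],[0,0,0,0,0],[0,0,0,0,0],[0,0,0,0,0],[0,0,0,0,0]]'
python3 -m handwheel '[[0,0,0,0,0],[0,0,0,0,0],[0,0,-20,0,0],[0,0,-60,0,0],[0,0,-80,0,0]]'
python3 go.py 500.6 -428.9 80 0.128
```

```text
t: 1.77
eef_pos: [453.8, -43.0, 2.4]
tcp_rot: [-3.141, 0.003, 0.006]
ft_force: [-0.4, 0.2, 1.0]
opening: 0.602
grip_force: 0.0
t: 2.18
eef_pos: [454.9, -43.4, 4.5]
tcp_rot: [3.141, -0.002, 0.006]
ft_force: [-0.7, -0.7, -0.2]
opening: 0.306
grip_force: 0.0
t: 2.6
eef_pos: [454.8, -43.2, 86.1]
tcp_rot: [3.141, -0.001, 0.006]
ft_force: [0.3, 0.2, 0.2]
opening: 0.014
grip_force: 0.0
at [454.8 -43.2  86.1] 0.006 delta [ 43.5 385.9   6.2] turn -0.122 rows 10.0
```

Closing takes about 1 s, so I lifted too early. I'll reopen and repeat.

```bash
python3 -m handwheel '[[0,0,0,0,0.5],[0,0,0,0,0.5],[0,0,0,0,0.5],[0,0,0,0,0.5],[0,0,0,0,0.5]]'
python3 -m handwheel '[[0,0,0,0,0.5],[0,0,0,0,0.5],[0,0,0,0,0.5],[0,0,0,0,0.5],[0,0,0,0,0.5]]'
python3 - <<'E'
from h import *
im,d,i=grab('wrist','w1');print(i)
E
```

```text
t: 3.02
eef_pos: [454.1, -43.1, 82.7]
tcp_rot: [-3.141, 0.002, 0.006]
ft_force: [-0.5, 0.0, -0.6]
opening: 0.303
grip_force: 0.0
t: 3.43
eef_pos: [454.5, -43.2, 83.6]
tcp_rot: [3.142, 0.0, 0.006]
ft_force: [0.6, -0.3, -0.2]
opening: 0.496
grip_force: 0.0
{'vertical_fov': 58.90793140504242, 'cx': 276.66824732365603, 'cy': 207.59841541368897, 'dist_coeffs': array([-0.05222945,  0.        ,  0.        ,  0.        ,  0.        ]), 'origin': array([524.55791147, -43.28959237, 252.61170657]), 'attitude': array([ 2.88853881e+00,  1.05153603e-03, -1.56490637e+00])}
```

View pics/w1.png

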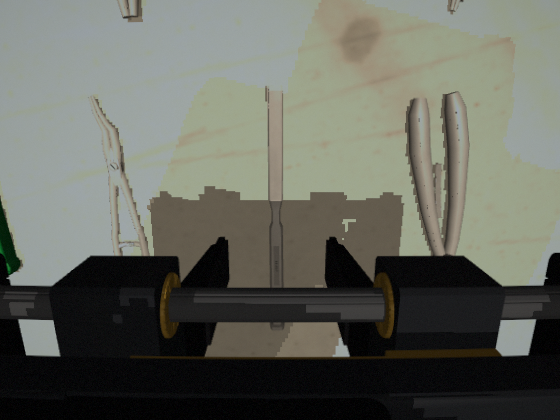

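The wrist view shows the osteotome still in place, straight and centred between the fingers (column 276; fingers at 215 and 340).

```bash
python3 -m handwheel '[[0,0,40,0,0.5],[0,0,70,0,0.5],[0,0,80.5,0,0.5],[0,0,80.5,0,0],[0,0,80.5,0,0]]'
python3 -m handwheel '[[0,0,0,0,0],[0,0,0,0,0],[0,0,0,0,0],[0,0,0,0,0],[0,0,0,0,0]]'
python3 -m handwheel '[[0,0,0,0,0],[0,0,0,0,0],[0,0,0,0,0],[0,0,0,0,0],[0,0,0,0,0]]'
python3 -m handwheel '[[0,0,-20,0,0],[0,0,-50,0,0],[0,0,-80,0,0],[0,0,-80,0,0],[0,0,-80,0,0]]'
python3 go.py 500.6 -428.9 80 0.128
```

```text
t: 3.9
eef_pos: [454.4, -43.2, 2.6]
tcp_rot: [-3.141, 0.001, 0.006]
ft_force: [0.4, -0.3, -0.9]
opening: 0.412
grip_force: 0.0
t: 4.32
eef_pos: [454.7, -43.2, 3.5]
tcp_rot: [3.141, -0.001, 0.006]
ft_force: [-0.4, 0.9, 2.3]
opening: 0.1
grip_force: 30.0
t: 4.73
eef_pos: [454.7, -43.2, 3.5]
tcp_rot: [3.141, -0.001, 0.006]
ft_force: [0.4, 1.0, 6.0]
opening: 0.097
grip_force: 30.0
t: 5.15
eef_pos: [455.1, -43.3, 84.2]
tcp_rot: [3.141, -0.003, 0.006]
ft_force: [0.3, -0.9, -0.8]
opening: 0.1
grip_force: 30.0
at [455.1 -43.3  84.2] 0.006 delta [ 43.3 385.8   4.7] turn -0.122 rows 10.0
```

```bash
python3 -m handwheel '[[22,193,2,0,0],[22,193,2,0,0],[22,193,2,0,0],[22,193,2,0,0],[22,193,2,0,0]]'
python3 -m handwheel '[[21.5,193,2,-0.122,0],[21.5,193,2,-0.122,0],[21.5,193,2,-0.122,0],[21.5,193,2,-0.122,0],[21.5,193,2,-0.122,0]]'
python3 -m handwheel '[[0,0,0,0,0],[0,0,0,0,0]]'
python3 go.py 500.6 -428.9 8 0.128
python3 - <<'E'
from h import *
grab('wrist','w2')
E
```

```text
t: 5.57
eef_pos: [477.4, -239.2, 79.7]
tcp_rot: [-3.141, 0.001, 0.004]
ft_force: [0.0, 0.6, -1.8]
opening: 0.094
grip_force: 30.0
t: 5.98
eef_pos: [499.7, -432.3, 77.1]
tcp_rot: [-3.141, 0.001, 0.126]
ft_force: [0.8, -0.0, -1.0]
opening: 0.095
grip_force: 30.0
t: 6.15
eef_pos: [499.3, -429.6, 76.7]
tcp_rot: [-3.139, 0.002, 0.126]
ft_force: [-0.5, 0.6, -1.3]
opening: 0.092
grip_force: 30.0
at [ 499.3 -429.6   76.7] 0.126 delta [ 1.5 -0.4 68.7] turn -0.002 rows 2.0
```

View pics/w2.png

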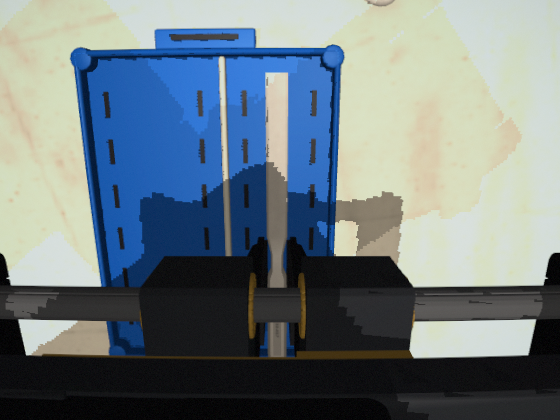

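The osteotome is in the grip, parallel to the lane at column 277, with the narrow lane spanning about columns 228–332. I'll lower it now.

```bash
python3 -m handwheel '[[1.5,0,35,0,0],[1.5,0,55,0,0],[1.5,0,65,0,0],[1.5,0,69,0,0],[1.5,0,69,0,0]]'
python3 -m handwheel '[[0,0,0,0,0.3],[0,0,0,0,0.3],[0,0,0,0,0.3],[0,0,0,0,0.3],[0,0,0,0,0.3]]'
python3 -m handwheel '[[0,0,-20,0,0.3],[0,0,-60,0,0.3],[0,0,-100,0,0.3],[0,0,-140,0,0.5],[0,0,-140,0,0.75]]'
python3 go.py 500.6 -428.9 8 0.128;python3 go.py 660.8 56 110 0.078
```

```text
t: 6.62
eef_pos: [501.7, -427.8, 9.6]
tcp_rot: [-3.14, 0.001, 0.129]
ft_force: [-0.9, 0.5, -1.2]
opening: 0.096
grip_force: 30.0
t: 7.03
eef_pos: [502.0, -429.0, 10.9]
tcp_rot: [3.141, -0.001, 0.128]
ft_force: [0.4, 0.4, -0.1]
opening: 0.294
grip_force: 0.0
t: 7.45
eef_pos: [503.8, -430.8, 158.6]
tcp_rot: [3.132, -0.007, 0.128]
ft_force: [1.0, -0.8, 1.9]
opening: 0.391
grip_force: 0.0
at [ 503.8 -430.8  158.6] 0.128 delta [ -4.   -3.8 150.6] turn -0.0 rows 4.0
at [ 503.8 -430.8  158.6] 0.128 delta [ 217.4 -463.3   45.7] turn 0.05 rows 13.0
```

```bash
python3 go.py 681.5 57.2 110 0.078
python3 -m handwheel '[[80,-154,10,0,0.75],[80,-154,10,0,0.75],[80,-154,10,0,0.75],[80,-154,10,0,0.75],[80,-154,10,0,0.75]]'
python3 -m handwheel '[[80,-154,10,0,0.75],[80,-154,10,0,0.75],[80,-154,10,0,0.75],[80,-154,10,0,0.75],[80,-154,10,0,0.75]]'
python3 -m handwheel '[[78,-154,25,0.05,0.75],[78,-154,25,0.05,0.75],[78,-154,25,0.05,0.75],[78,-154,25,0.05,0.75],[78,-154,25,0.05,0.75]]'
python3 -m handwheel '[[0,0,0,0,0.75],[0,0,0,0,0.75]]'
python3 go.py 681.5 57.2 3.5 0.078
python3 - <<'E'
from h import *
grab('wrist','w3')
E
```

```text
at [ 503.8 -430.8  158.6] 0.128 delta [ 238.1 -461.9   45.9] turn 0.05 rows 13.0
t: 7.87
eef_pos: [562.7, -260.6, 140.1]
tcp_rot: [-3.141, 0.0, 0.131]
ft_force: [0.2, -0.2, 0.6]
opening: 0.72
grip_force: 0.0
t: 8.28
eef_pos: [622.5, -97.8, 130.0]
tcp_rot: [-3.141, -0.0, 0.131]
ft_force: [-0.4, 1.2, 1.0]
opening: 0.747
grip_force: 0.0
t: 8.7
eef_pos: [679.8, 65.0, 104.1]
tcp_rot: [-3.141, -0.0, 0.081]
ft_force: [0.5, 0.1, -0.1]
opening: 0.753
grip_force: 0.0
t: 8.87
eef_pos: [678.8, 59.5, 105.0]
tcp_rot: [3.141, 0.0, 0.079]
ft_force: [0.9, -0.8, 0.5]
opening: 0.75
grip_force: 0.0
at [678.8  59.5 105. ] 0.079 delta [  2.6   2.5 101.5] turn 0.001 rows 3.0
```

View pics/w3.png

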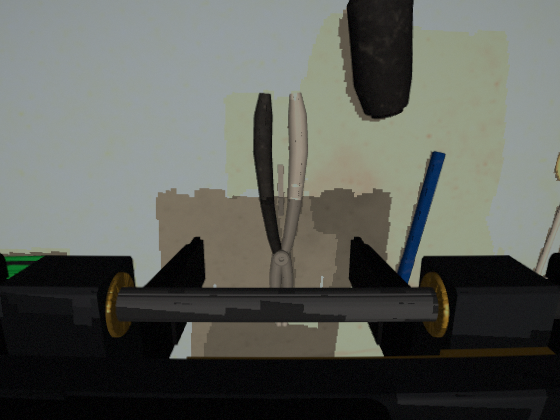

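The rongeur sits between the fingers (column 281) with its handles pointing away, and the marker is well clear at column 425. I'll descend.

```bash
python3 -m handwheel '[[2.6,2.5,40,0,0.75],[2.6,2.5,75,0,0.75],[2.6,2.5,95,0,0.75],[2.6,2.5,101,0,0.75],[2.6,2.5,101,0,0]]'
python3 -m handwheel '[[0,0,0,0,0],[0,0,0,0,0],[0,0,0,0,0],[0,0,0,0,0],[0,0,0,0,0]]'
python3 -m handwheel '[[0,0,0,0,0],[0,0,0,0,0],[0,0,0,0,0],[0,0,0,0,0],[0,0,0,0,0]]'
python3 -m handwheel '[[0,0,-20,0,0],[0,0,-50,0,0],[0,0,-80,0,0],[0,0,-80,0,0],[0,0,-80,0,0]]'
python3 go.py 500.4 -349.3 80 0.128
```

```text
t: 9.33
eef_pos: [681.1, 55.8, 3.2]
tcp_rot: [-3.142, 0.002, 0.076]
ft_force: [0.2, -0.1, 1.0]
opening: 0.717
grip_force: 0.0
t: 9.75
eef_pos: [682.1, 57.5, 5.2]
tcp_rot: [3.141, -0.001, 0.078]
ft_force: [0.1, -0.5, 0.4]
opening: 0.387
grip_force: 0.0
t: 10.17
eef_pos: [682.1, 57.5, 4.9]
tcp_rot: [3.141, -0.001, 0.078]
ft_force: [-1.9, 0.2, 6.1]
opening: 0.318
grip_force: 29.9
t: 10.58
eef_pos: [682.3, 57.6, 85.7]
tcp_rot: [3.141, -0.003, 0.078]
ft_force: [-0.1, 0.1, -1.8]
opening: 0.321
grip_force: 29.8
at [682.3  57.6  85.7] 0.078 delta [-213.   391.5    5.2] turn -0.05 rows 11.0
```

```bash
python3 -m handwheel '[[-71,130.5,2,0,0],[-71,130.5,2,0,0],[-71,130.5,2,0,0],[-71,130.5,2,0,0],[-71,130.5,2,0,0]]'
python3 -m handwheel '[[-71,130.5,2,0,0],[-71,130.5,2,0,0],[-71,130.5,2,0,0],[-71,130.5,2,0,0],[-71,130.5,2,0,0]]'
python3 -m handwheel '[[-71,130.5,1,-0.05,0],[-71,130.5,1,-0.05,0],[-71,130.5,1,-0.05,0],[-71,130.5,1,-0.05,0],[-71,130.5,1,-0.05,0]]'
python3 -m handwheel '[[0,0,0,0,0],[0,0,0,0,0]]'
python3 go.py 500.4 -349.3 9.5 0.128
python3 - <<'E'
from h import *
grab('wrist','w4')
E
```

```text
t: 11.0
eef_pos: [618.6, -81.9, 80.7]
tcp_rot: [-3.141, 0.003, 0.074]
ft_force: [0.1, 0.4, -1.4]
opening: 0.32
grip_force: 29.8
t: 11.42
eef_pos: [558.5, -216.9, 78.9]
tcp_rot: [-3.141, 0.002, 0.074]
ft_force: [0.5, 0.8, -1.3]
opening: 0.319
grip_force: 29.8
t: 11.83
eef_pos: [498.3, -352.4, 78.0]
tcp_rot: [-3.141, 0.001, 0.124]
ft_force: [-0.5, 0.4, -0.8]
opening: 0.32
grip_force: 29.8
t: 12.0
eef_pos: [500.1, -348.2, 78.4]
tcp_rot: [-3.14, 0.001, 0.128]
ft_force: [-0.5, 0.8, -1.1]
opening: 0.319
grip_force: 29.8
at [ 500.1 -348.2   78.4] 0.128 delta [ 0.3  1.3 68.9] turn 0.0 rows 2.0
```

View pics/w4.png

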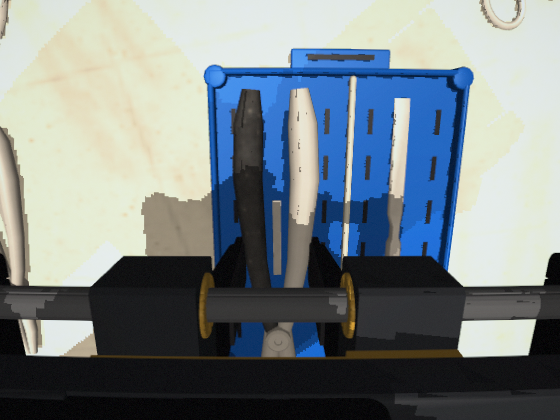

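The rongeur hangs over the wide lane (columns 240–318; lane 215–350). The osteotome lies in the narrow lane at column 400. I'll lower the rongeur now.

```bash
python3 -m handwheel '[[0,1,35,0,0],[0,1,55,0,0],[0,1,65,0,0],[0,1,70,0,0],[0,1,70,0,0]]'
python3 -m handwheel '[[0,0,0,0,0],[0,0,0,0,0.45],[0,0,0,0,0.45],[0,0,0,0,0.45],[0,0,0,0,0.45]]'
python3 -m handwheel '[[0,0,-20,0,0.45],[0,0,-60,0,0.45],[0,0,-100,0,0.45],[0,0,-120,0,0.45],[0,0,-120,0,0.4]]'
python3 -m handwheel '[[0,0,0,0,0.4],[0,0,0,0,0.4]]'
python3 - <<'E'
from h import *
im,d,i=grab('top','top2')
c=im[130:305,200:500];cv2.imwrite('pics/c2.png',cv2.resize(c,None,fx=2.6,fy=2.6,interpolation=cv2.INTER_CUBIC)[:,:,::-1])
E
python3 go.py 683 -171 110 -0.167
```

```text
t: 12.47
eef_pos: [500.3, -349.2, 9.1]
tcp_rot: [-3.141, 0.001, 0.129]
ft_force: [1.0, -0.2, -0.5]
opening: 0.313
grip_force: 29.8
t: 12.88
eef_pos: [500.1, -350.4, 9.6]
tcp_rot: [3.141, -0.0, 0.128]
ft_force: [0.4, -0.7, -0.5]
opening: 0.446
grip_force: 0.0
t: 13.3
eef_pos: [501.4, -351.6, 134.3]
tcp_rot: [3.136, -0.005, 0.128]
ft_force: [0.6, -0.0, 1.1]
opening: 0.422
grip_force: 0.0
t: 13.47
eef_pos: [499.5, -350.0, 128.5]
tcp_rot: [-3.141, 0.001, 0.128]
ft_force: [-0.3, 0.5, -0.5]
opening: 0.403
grip_force: 0.0
at [ 499.4 -350.   128. ] 0.128 delta [ 204.9 -154.1   17.9] turn 0.295 rows 7.0
```

View pics/c2.png

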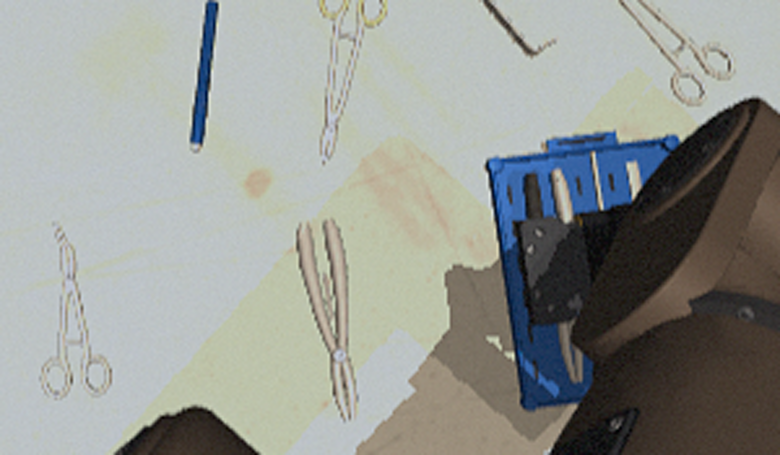

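The arm hides most of the blue tray, but the rongeur's handles lie in the wide lane at (530–570,180). I'll check the tray fully once the arm has moved off to the needle holder.

```bash
python3 go.py 653 -165.3 105 -0.167
python3 -m handwheel '[[88,-82,10,0.15,0.5],[88,-82,10,0.15,0.5],[88,-82,10,0.15,0.5],[88,-82,10,0.15,0.5]]'
python3 go.py 653 -165.3 105 -0.167
```

```text
at [ 499.4 -350.   128. ] 0.128 delta [ 175.9 -163.6   23. ] turn 0.295 rows 6.0
t: 13.85
eef_pos: [579.3, -252.8, 116.9]
tcp_rot: [-3.139, 0.002, -0.018]
ft_force: [-0.2, 1.2, 0.4]
opening: 0.5
grip_force: 0.0
at [ 579.3 -252.8  116.9] -0.018 delta [ 72.1 -88.8  12. ] turn 0.149 rows 3.0
```

```bash
python3 -m handwheel '[[72,-87,11,0.149,0.5],[72,-87,11,0.149,0.5],[72,-87,11,0.149,0.5],[72,-87,11,0.149,0.5],[72,-87,11,0.149,0.5]]'
python3 go.py 653 -165.3 2.5 -0.167
python3 - <<'E'
from h import *
a,_,_=grab('wrist','w5');im,d,i=grab('top','top3')
b=cv2.resize(im[160:300,360:500],(420,420))
cv2.imwrite('pics/p5.png',cv2.resize(np.hstack([a[:,70:490],b]),(800,400))[:,:,::-1])
hsv=cv2.cvtColor(im,cv2.COLOR_RGB2HSV)
m=np.zeros(im.shape[:2],np.uint8)
t=(hsv[...,1]<110)&((hsv[...,2]>140));m[186:285,385:480]=t[186:285,385:480]
n,l,s,c=cv2.connectedComponentsWithStats(m)
for k in range(1,n):
    if s[k,4]>40:
        ys,xs=np.nonzero(l==k);print(s[k],axis(onplane(np.c_[xs,ys],i,12)))
E
```

```text
t: 14.27
eef_pos: [650.6, -171.0, 106.2]
tcp_rot: [-3.141, 0.003, -0.168]
ft_force: [-0.0, -0.1, 0.3]
opening: 0.5
grip_force: 0.0
at [ 650.6 -171.   106.2] -0.168 delta [  1.7  -6.  103.7] turn -0.001 rows 3.0
[395 186  16   5  54] (array([ 599.2, -324.5]), 33.7, 8.9, np.float64(-1.424))
[ 453  186   27   99 1234] (array([ 494.5, -462.7]), 217.9, 56.3, np.float64(-0.033))
[427 188  16  93 179] (array([ 496.5, -394. ]), 204.5, 4.2, np.float64(0.128))
[441 192  18  80 332] (array([ 502.1, -426.6]), 176.2, 10.2, np.float64(0.148))
[412 195  12  83 459] (array([ 491.7, -356.8]), 180.9, 17.7, np.float64(0.026))
[391 257   9  28 144] (array([ 415. , -305.4]), 59.0, 17.4, np.float64(-0.018))
```

View pics/p5.png

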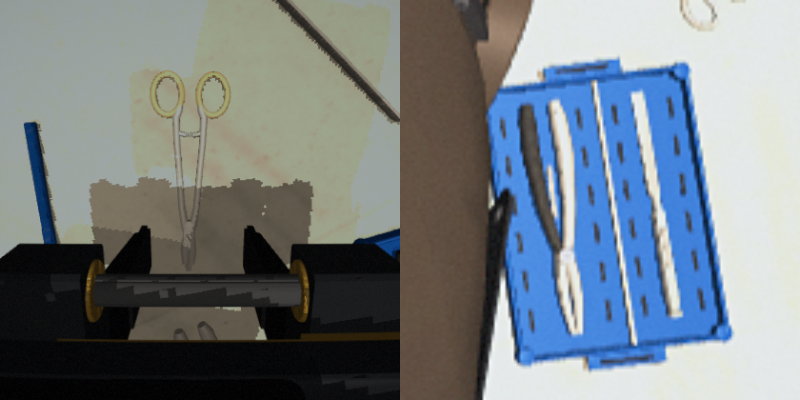

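The left half shows the gold-ringed holder aligned with the fingers and a few mm left of centre (col 190 against 197), which matches the computed −6 mm. The right half shows the blue kit well placed: the rongeur is centred in the wide lane and the osteotome in the narrow lane. I'll descend.

```bash
python3 -m handwheel '[[1.7,-5,40,0,0.4],[1.7,-5,75,0,0.4],[1.7,-5,95,0,0.4],[1.7,-5,103,0,0.4],[1.7,-5,103,0,0.4]]'
python3 -m handwheel '[[0,0,0,0,0.4],[0,0,0,0,0.4],[0,0,0,0,0.4]]'
python3 go.py 653 -165.3 2 -0.167
```

```text
t: 14.78
eef_pos: [651.8, -168.7, 3.4]
tcp_rot: [-3.141, 0.003, -0.173]
ft_force: [-0.3, -0.5, -0.0]
opening: 0.401
grip_force: 0.0
t: 15.03
eef_pos: [653.9, -168.3, 7.0]
tcp_rot: [3.141, -0.003, -0.172]
ft_force: [0.8, -0.1, 0.0]
opening: 0.398
grip_force: 0.0
at [ 653.9 -168.3    7. ] -0.172 delta [-1.4 -2.9  5. ] turn -0.005 rows 1.0
```

```bash
python3 -m handwheel '[[-1,-2.5,3.5,0,0.4],[-1,-2.5,3.5,0,0.4],[-1,-2.5,3.5,0,0.4],[-1,-2.5,3.5,0,0.4]]'
python3 go.py 653 -165.3 2 -0.167
```

```text
t: 15.37
eef_pos: [652.8, -165.0, 1.9]
tcp_rot: [3.141, -0.0, -0.171]
ft_force: [0.0, -0.3, 0.3]
opening: 0.401
grip_force: 0.0
at [ 652.8 -165.     1.9] -0.171 delta [ 0.3  0.2 -0.1] turn -0.004 rows 1.0
```

```bash
python3 -m handwheel '[[0,0,0,0,0],[0,0,0,0,0],[0,0,0,0,0],[0,0,0,0,0],[0,0,0,0,0]]'
python3 -m handwheel '[[0,0,0,0,0],[0,0,0,0,0],[0,0,0,0,0],[0,0,0,0,0],[0,0,0,0,0]]'
python3 -m handwheel '[[0,0,-20,0,0],[0,0,-50,0,0],[0,0,-80,0,0],[0,0,-80,0,0],[0,0,-80,0,0]]'
python3 go.py 495.9 205.4 75 0.108
```

```text
t: 15.78
eef_pos: [652.7, -165.2, 1.7]
tcp_rot: [3.142, -0.0, -0.171]
ft_force: [0.8, -0.3, 0.7]
opening: 0.186
grip_force: 29.9
t: 16.2
eef_pos: [652.7, -165.1, 1.7]
tcp_rot: [3.142, -0.0, -0.171]
ft_force: [0.0, 0.0, 0.8]
opening: 0.177
grip_force: 29.9
t: 16.62
eef_pos: [653.3, -165.4, 83.4]
tcp_rot: [3.141, -0.003, -0.171]
ft_force: [-0.9, 0.1, -0.3]
opening: 0.181
grip_force: 29.9
at [ 653.3 -165.4   83.4] -0.171 delta [-218.3 -338.5    7.5] turn -0.279 rows 10.0
```

```bash
python3 -m handwheel '[[-73,-113,2,0,0],[-73,-113,2,0,0],[-73,-113,2,0,0],[-73,-113,2,0,0],[-73,-113,2,0,0]]'
python3 -m handwheel '[[-73,-113,2,0,0],[-73,-113,2,0,0],[-73,-113,2,0,0],[-73,-113,2,0,0],[-73,-113,2,0,0]]'
python3 -m handwheel '[[-72,-112.5,2,-0.279,0],[-72,-112.5,2,-0.279,0],[-72,-112.5,2,-0.279,0],[-72,-112.5,2,-0.279,0],[-72,-112.5,2,-0.279,0]]'
python3 -m handwheel '[[0,0,0,0,0],[0,0,0,0,0],[0,0,0,0,0]]'
python3 go.py 495.9 205.4 6.5 0.108
python3 - <<'E'
from h import *
grab('wrist','w6')
E
```

```text
t: 17.03
eef_pos: [598.3, -38.7, 78.7]
tcp_rot: [-3.142, 0.003, -0.168]
ft_force: [0.4, 0.1, -0.4]
opening: 0.18
grip_force: 29.9
t: 17.45
eef_pos: [546.7, 83.8, 77.1]
tcp_rot: [3.141, 0.001, -0.169]
ft_force: [0.2, -0.3, 0.2]
opening: 0.181
grip_force: 29.9
t: 17.87
eef_pos: [495.8, 206.3, 75.3]
tcp_rot: [3.141, 0.0, 0.11]
ft_force: [-0.2, -0.7, 0.2]
opening: 0.181
grip_force: 29.9
t: 18.12
eef_pos: [496.6, 203.9, 75.5]
tcp_rot: [3.141, -0.0, 0.105]
ft_force: [-0.3, 0.1, -0.0]
opening: 0.179
grip_force: 29.9
at [496.6 203.9  75.5] 0.105 delta [-0.5 -1.5 69. ] turn -0.003 rows 2.0
```

View pics/w6.png

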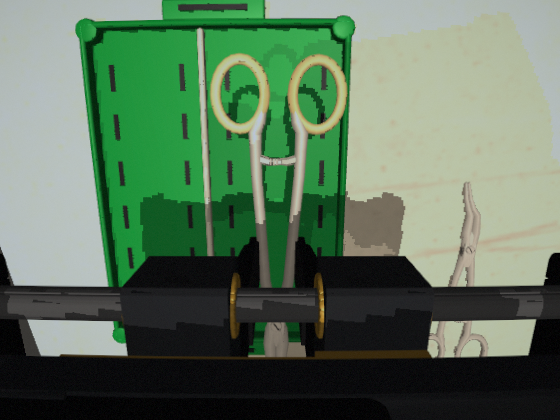

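The holder is held straight with its rings centred over the wide lane (columns 212–347 nearer the camera; lane about 205–345). I'll lower it.

```bash
python3 -m handwheel '[[-0.5,-1,35,0,0],[-0.5,-1,55,0,0],[-0.5,-1,65,0,0],[-0.5,-1,69,0,0],[-0.5,-1,69,0,0]]'
python3 -m handwheel '[[0,0,0,0,0],[0,0,0,0,0],[0,0,0,0,0]]'
python3 go.py 495.9 205.4 6.2 0.108
```

```text
t: 18.58
eef_pos: [495.1, 205.9, 6.5]
tcp_rot: [3.141, 0.001, 0.107]
ft_force: [0.2, 0.3, -0.4]
opening: 0.181
grip_force: 29.9
t: 18.83
eef_pos: [495.4, 206.5, 7.4]
tcp_rot: [-3.141, -0.001, 0.108]
ft_force: [-0.4, -0.1, -0.7]
opening: 0.183
grip_force: 29.9
at [495.4 206.5   7.4] 0.108 delta [0.4 1.1 1.2] turn -0.0 rows 1.0
```

```bash
python3 -m handwheel '[[0,0,1,0,0],[0,0,1,0,0.35],[0,0,1,0,0.35],[0,0,1,0,0.35],[0,0,1,0,0.35]]'
python3 -m handwheel '[[0,0,-20,0,0.35],[0,0,-50,0,0.35],[0,0,-90,0,0.35],[0,0,-100,0,0.45],[0,0,-100,0,0.45]]'
python3 -m handwheel '[[0,0,0,0,0.5],[0,0,0,0,0.5]]'
python3 go.py 662.4 -47.2 100 -0.114
```

```text
t: 19.25
eef_pos: [494.9, 206.5, 5.7]
tcp_rot: [3.142, -0.0, 0.108]
ft_force: [0.2, -0.7, 0.2]
opening: 0.342
grip_force: 0.0
t: 19.67
eef_pos: [496.2, 206.9, 108.6]
tcp_rot: [-3.141, -0.005, 0.108]
ft_force: [0.4, -0.7, 0.8]
opening: 0.425
grip_force: 0.0
t: 19.83
eef_pos: [494.3, 206.3, 104.6]
tcp_rot: [3.141, 0.002, 0.108]
ft_force: [-0.3, 0.0, -0.2]
opening: 0.492
grip_force: 0.0
at [494.3 206.3 104.6] 0.108 delta [139.8 270.1   4.5] turn 0.222 rows 8.0
```

```bash
python3 -m handwheel '[[70,135,2,0,0.5],[70,135,2,0,0.5],[70,135,2,0,0.5],[70,135,2,0,0.5]]'
python3 -m handwheel '[[70,135,2,0.222,0.5],[70,135,2,0.222,0.5],[70,135,2,0.222,0.5],[70,135,2,0.222,0.5],[70,135,2,0.222,0.5]]'
python3 -m handwheel '[[0,0,0,0,0.5],[0,0,0,0,0.5],[0,0,0,0,0.5]]'
python3 go.py 662.4 -47.2 3.5 -0.114
python3 - <<'E'
from h import *
a,_,_=grab('wrist','w7');im,d,i=grab('top','top4')
b=cv2.resize(im[160:300,80:220],(420,420))
cv2.imwrite('pics/p7.png',cv2.resize(np.hstack([a[:,70:490],b]),(800,400))[:,:,::-1])
E
```

```text
t: 20.17
eef_pos: [580.1, 77.0, 101.9]
tcp_rot: [3.141, 0.002, 0.107]
ft_force: [-0.5, 0.3, -0.2]
opening: 0.499
grip_force: 0.0
t: 20.58
eef_pos: [664.8, -51.5, 99.1]
tcp_rot: [3.141, 0.001, -0.118]
ft_force: [0.4, -0.3, 1.2]
opening: 0.497
grip_force: 0.0
t: 20.83
eef_pos: [662.3, -45.8, 100.8]
tcp_rot: [-3.141, 0.002, -0.113]
ft_force: [-0.7, -0.4, 0.8]
opening: 0.498
grip_force: 0.0
at [662.3 -45.8 100.8] -0.113 delta [ 0.4  1.4 97.3] turn 0.001 rows 3.0
```

View pics/p7.png

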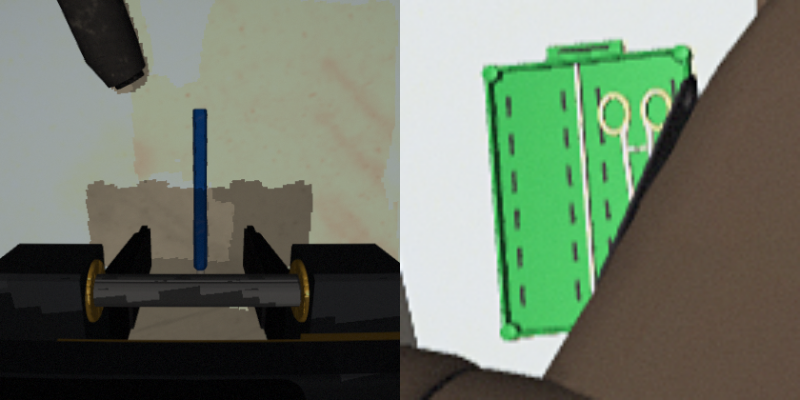

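The marker is centred and aligned (col 200) between the fingers. On the right, the holder's rings lie inside the green wide lane. I'll descend and grip.

```bash
python3 -m handwheel '[[0,1,40,0,0.5],[0,1,70,0,0.5],[0,1,90,0,0.5],[0,1,97,0,0.5],[0,1,97,0,0.4]]'
python3 -m handwheel '[[0,0,0,0,0],[0,0,0,0,0],[0,0,0,0,0],[0,0,0,0,0],[0,0,0,0,0]]'
python3 -m handwheel '[[0,0,0,0,0],[0,0,0,0,0],[0,0,0,0,0],[0,0,0,0,0],[0,0,0,0,0]]'
python3 -m handwheel '[[0,0,-20,0,0],[0,0,-50,0,0],[0,0,-80,0,0],[0,0,-80,0,0],[0,0,-80,0,0]]'
python3 go.py 502.2 285.5 75 0.108
```

```text
t: 21.35
eef_pos: [662.2, -47.1, 3.3]
tcp_rot: [-3.142, 0.003, -0.113]
ft_force: [-0.3, -0.1, 0.3]
opening: 0.469
grip_force: 0.0
t: 21.77
eef_pos: [663.4, -47.9, 5.6]
tcp_rot: [3.141, -0.001, -0.114]
ft_force: [-0.1, -0.5, 0.3]
opening: 0.136
grip_force: 0.0
t: 22.18
eef_pos: [663.3, -47.9, 5.2]
tcp_rot: [3.141, -0.001, -0.114]
ft_force: [-1.0, 0.0, 5.5]
opening: 0.093
grip_force: 27.3
t: 22.6
eef_pos: [663.6, -48.0, 86.2]
tcp_rot: [3.141, -0.003, -0.114]
ft_force: [0.7, 0.1, 0.3]
opening: 0.093
grip_force: 25.7
at [663.6 -48.   86.2] -0.114 delta [-198.4 -312.9   10.6] turn -0.222 rows 9.0
```

```bash
python3 -m handwheel '[[-99,-156,3,0,0],[-99,-156,3,0,0],[-99,-156,3,0,0],[-99,-156,3,0,0],[-99,-156,3,0,0]]'
python3 -m handwheel '[[-99,-156,3,-0.222,0],[-99,-156,3,-0.222,0],[-99,-156,3,-0.222,0],[-99,-156,3,-0.222,0],[-99,-156,3,-0.222,0]]'
python3 -m handwheel '[[0,0,0,0,0],[0,0,0,0,0],[0,0,0,0,0]]'
python3 go.py 502.2 285.5 9.5 0.108
python3 - <<'E'
from h import *
grab('wrist','w8')
E
```

```text
t: 23.02
eef_pos: [579.2, 121.7, 80.2]
tcp_rot: [3.141, 0.004, -0.112]
ft_force: [-0.4, -0.3, -0.4]
opening: 0.092
grip_force: 25.7
t: 23.43
eef_pos: [498.9, 287.8, 77.3]
tcp_rot: [3.141, 0.003, 0.11]
ft_force: [0.4, -0.7, 0.6]
opening: 0.091
grip_force: 25.7
t: 23.68
eef_pos: [501.9, 283.9, 77.9]
tcp_rot: [3.141, 0.001, 0.108]
ft_force: [0.3, 0.6, -0.7]
opening: 0.092
grip_force: 25.7
at [501.9 283.9  77.9] 0.108 delta [ 0.5 -1.6 68.4] turn -0.0 rows 2.0
```

View pics/w8.png

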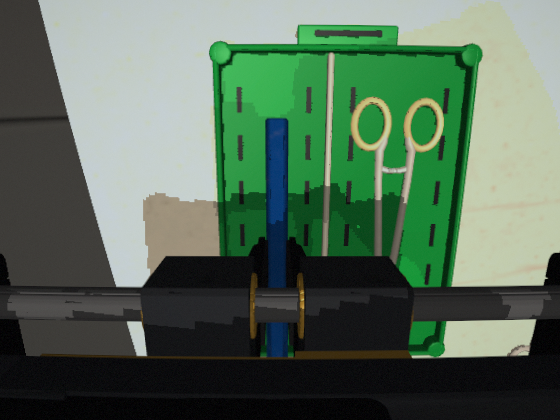

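The marker is held along the narrow lane (col 277; lane 222–327), and the needle holder lies correctly in the wide lane (rings at cols 352–442). I'll lower and release.

```bash
python3 -m handwheel '[[0,-1,35,0,0],[0,-1,55,0,0],[0,-1,65,0,0],[0,-1,69,0,0],[0,-1,69,0,0]]'
python3 -m handwheel '[[0,0,0,0,0],[0,0,0,0,0],[0,0,0,0,0.3],[0,0,0,0,0.3],[0,0,0,0,0.3]]'
python3 -m handwheel '[[0,0,0,0,0.3],[0,0,-20,0,0.3],[0,0,-50,0,0.3],[0,0,-90,0,0.3],[0,0,-130,0,0.3]]'
python3 -m handwheel '[[40,150,0,0,0.3],[40,150,0,0,0.3],[40,150,0,0,0.3],[40,150,0,0,0.3],[40,150,0,0,0.3]]'
python3 -m handwheel '[[0,150,0,0,0.3],[0,150,0,0,0.3],[0,150,0,0,0.3],[0,150,0,0,0.3],[0,150,0,0,0.3]]'
python3 - <<'E'
from h import *
im,d,i=grab('top','top5')
cv2.imwrite('pics/c5.png',cv2.resize(im[100:305,90:490],None,fx=2,fy=2,interpolation=cv2.INTER_CUBIC)[:,:,::-1])
E
```

```text
t: 24.15
eef_pos: [502.0, 284.5, 9.7]
tcp_rot: [3.141, 0.001, 0.106]
ft_force: [0.1, -0.5, 1.1]
opening: 0.094
grip_force: 25.7
t: 24.57
eef_pos: [501.9, 285.6, 9.9]
tcp_rot: [3.142, -0.0, 0.108]
ft_force: [0.1, -0.4, 0.9]
opening: 0.247
grip_force: 0.0
t: 24.98
eef_pos: [501.2, 285.4, 140.7]
tcp_rot: [3.141, 0.002, 0.108]
ft_force: [-0.1, -0.2, 0.1]
opening: 0.298
grip_force: 0.0
t: 25.4
eef_pos: [559.4, 136.5, 139.8]
tcp_rot: [3.141, -0.001, 0.104]
ft_force: [0.2, -0.7, -0.1]
opening: 0.307
grip_force: 0.0
t: 25.82
eef_pos: [574.2, -12.2, 139.7]
tcp_rot: [3.141, -0.0, 0.104]
ft_force: [0.0, -0.1, 0.3]
opening: 0.3
grip_force: 0.0
```

View pics/c5.png

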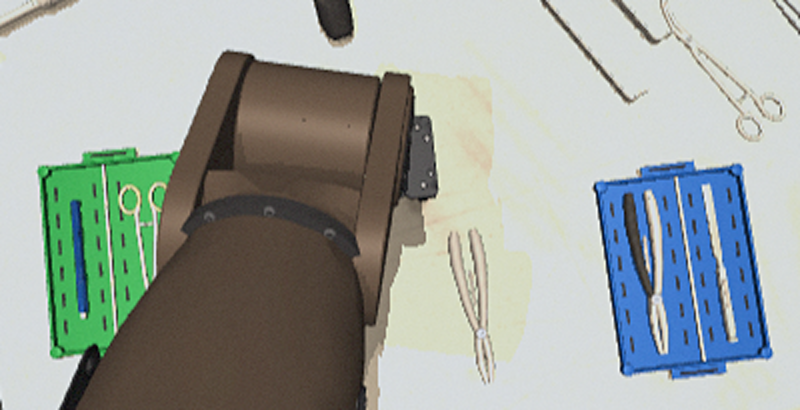

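The marker lies in the narrow lane (crop (80,260)) and the blue kit is undisturbed. I'll move the arm aside for one numeric check of the needle holder.

```bash
python3 -m handwheel '[[0,180,0,0,0.3],[0,180,0,0,0.3],[0,180,0,0,0.3],[0,180,0,0,0.3],[0,180,0,0,0.3]]'
python3 -m handwheel '[[0,0,0,0,0.3],[0,0,0,0,0.3],[0,0,0,0,0.3]]'
python3 - <<'E'
from h import *
im,d,i=grab('top','top6')
cv2.imwrite('pics/c6.png',cv2.resize(im[160:300,80:280],None,fx=4,fy=4,interpolation=cv2.INTER_CUBIC)[:,:,::-1])
hsv=cv2.cvtColor(im,cv2.COLOR_RGB2HSV)
def T(px,z):
    a=np.pi+.108;v=onplane(px,i,z)-[507,241.8];return v@np.array([[np.cos(a),-np.sin(a)],[np.sin(a),np.cos(a)]])
for n,t,b in(('holder',(hsv[...,0]<45)|(hsv[...,1]<90),(151,188,182,272)),('marker',(hsv[...,0]>95)&(hsv[...,1]>100),(115,185,143,272))):
    m=np.zeros(t.shape,bool);x0,y0,x1,y1=b;m[y0:y1,x0:x1]=t[y0:y1,x0:x1];ys,xs=np.nonzero(m);q=T(np.c_[xs,ys],8)
    print(n,axis(q),np.percentile(q,[1,50,99],0).round(1))
E
```

```text
t: 26.28
eef_pos: [593.8, -190.5, 139.6]
tcp_rot: [3.141, -0.001, 0.106]
ft_force: [0.2, -1.0, 0.5]
opening: 0.302
grip_force: 0.0
t: 26.53
eef_pos: [593.1, -185.2, 139.6]
tcp_rot: [-3.141, 0.001, 0.109]
ft_force: [0.0, -0.2, -0.2]
opening: 0.301
grip_force: 0.0
holder (array([ 0.1, 36.2]), 161.5, 61.9, np.float64(-0.004)) [[-77.3   5.4]
 [ -9.7  34.7]
 [ 77.8  66.8]]
marker (array([ -4.7, -45.1]), 124.9, 10.3, np.float64(0.009)) [[-65.  -49.7]
 [ -2.2 -44.9]
 [ 57.1 -39.9]]
```

View pics/c6.png

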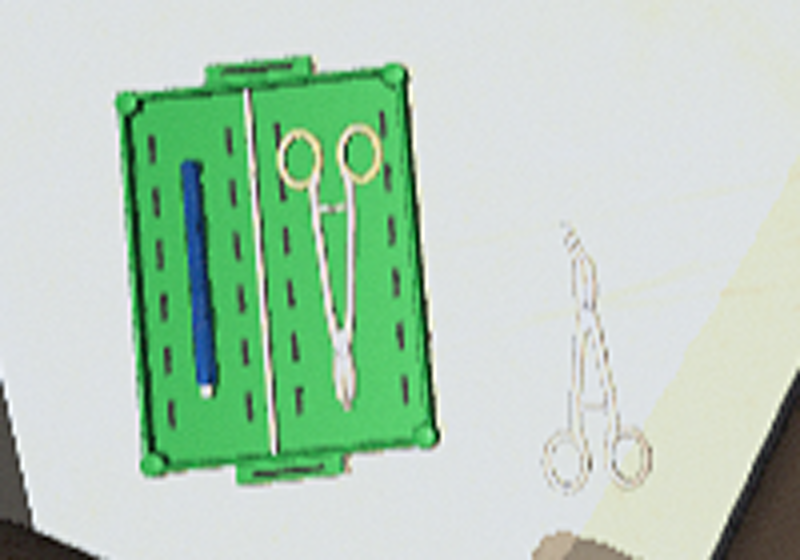

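The marker and needle holder are both centred in their lanes, within about 5 mm, and the forceps is untouched.

```bash
python3 -c "
from cell import job_done;print(job_done())"
```

```text
the job is handed in; nothing more can be done
None
```

I placed both kits in their lanes, blue first and then green, without touching the all-steel rongeur or the plain forceps, and handed the job in at about 27 s; no verdict was returned.

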